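# Feed the milling balls into the charging channel

## Robot

A 6-joint arm with a two-finger parallel gripper is mounted at the origin on the work surface. World frame = base frame: x ahead of the robot, y to its left, z up, the work surface at z = 0. Lengths are in m, angles in rad, forces in N, time in s.
With the tool pointing down it reaches from about 0.35 to 0.85 m from the base axis. Payload 8.1 kg.
Tool frame: the origin (TCP) lies between the finger pads; the fingertips stand 11 mm ahead of it and the grasp point (between the pads) lies 8 mm behind it (robot.tips_ahead is the distance from the TCP to the fingertips, in m); z points along the fingers, y is the line along which they close (so a half turn about z gives the same grasp; the last joint's range is limited). The gripper opens to 93 mm and grips with 3 to 60 N. Pads are 15 mm wide; open, the fingers measure 128 mm over their backs; the gripper's body (75 mm by 188 mm) begins 65 mm behind the grasp point.
Start: joints at [1.094, 0.13, 1.488, -0, 1.523, -0.085], TCP at [0.229, 0.555, 0.23] pointing down, gripper open.
Joint ranges: [-2.96, 2.96], [-0.89, 2.26], [0.02, 2.5], [-1.34, 4.48], [0, 2.73], [-2.66, 2.66]. Speed limits (rad/s): [2.39, 2.39, 2.79, 3.14, 3.14, 3.14].

## Interface

Orientations are given as a rotation vector (axis times angle).
In Python, from plant import robot gives the robot as it stands. The module is installed in compiled form; this text tells all that it offers.
- The arm moves only by the tool move_arm, never from a script. Its argument "deltas" is one flat list of numbers, 7 for each row, row after row: the shift along the tool's x, y, z in m, then the turn, a rotation vector about the tool's x, y, z in rad, then the opening, from 0 (shut) to 1 (fully open). A call has 1 to 12 rows; each row is the pose to reach, as a shift and turn from the pose commanded when the call began, along the tool's axes at that moment; what a row does not reach only later rows make up. A row lasts 1/8 s, in which the tool goes at most 62.5 mm and 10.7 degrees, less where a joint would pass 70% of its speed; a pose out of reach is approached as far as the arm can. A call with a gripper value outside its range is refused whole. The fingers move at their own pace and stop on an object; "squeeze" is the grip in N (left out, the last holds). Time passes only in rows, so rows that repeat a pose let the fingers close. It gives the time, the measured TCP pose, the force, the opening and the grip force at its end, in the units of the state.
- robot.read_state(): the state, without advancing time (a new reading comes with each control period).
- robot.read_camera(name): name is "scene" or "side" or "wrist"; returns (picture, depth): 400x640x3 uint8, red, green, blue; 400x640 float32, m along the optical axis (not along the pixel's ray), 0 where there is no reading.
- robot.camera_model(name): a dict with "K" (3x3 intrinsics, pixels), "R" (3x3) and "t" (3): a world point X has camera coordinates R X + t; the wrist camera has in their place "tool_from_camera" (4x4, takes a point from camera to tool coordinates, whose origin is the TCP and whose axes are the flange's). Camera axes: x right, y down, z forward; pixel columns grow to the right and rows downward; lengths in m; the calibration is good to about 2 mm. A picture is of the moment at which its call begins: read the wrist's pose just before it. camera_model takes no time and is no camera call.
- robot.close_job(): hands the job in; it is judged then, once.
Trained networks look in the newest picture that a camera, given by its name, has taken for a name from the list of things; names that differ only in an ending like _2 or _b are one class to them, and where a whole thing is asked for, a point or a joint stands for the part that bears it (a point fixed in the world has none). Each returns a list of dicts, best first, with "confidence" (0 to 1); they miss things now and then, are a little off and sometimes report something else, mostly with a low value. They report only what shows in the picture. A call takes as long as a camera call. They do not tell look-alikes from the thing itself.
- robot.recognise(camera, label): "uv" ([column, row] in pixels, amid what is visible of it).
The state is a dict: "t": time; "q": joint angles; "dq": joint speeds; "joint_torque": joint torques, N m; "tool_pos": TCP position; "orientation": TCP orientation; "force": force on the tool from outside, world axes, zero at the start; "wrist_torque": the same for the moment, N m; "opening": finger opening in m; "gripper_force": force on a finger pad.
Only numpy, scipy, OpenCV 4.12 (cv2) and the standard library are available. Lean on these libraries where they do the work, as an engineer would, in place of code of your own. Each camera call takes 0.05 s, during which the arm holds its last target. There are 200 camera calls.

## Task

First shut the gate at the low end of the sloped channel by sliding its knob fully home across the channel. Then carry the tray by its handle, hold it alongside the guide rail with its spout in the channel's mouth, and tip it well over so that all five ceramic balls run in single file into the straight part of the channel and come to rest behind the gate, and stand the empty tray back upright on the bench. Do not touch the balls with the gripper, do not let one fall onto the bench, and leave the bottle, crucible and jar alone.

Things in the scene. Friction and masses are not known exactly. Their poses are not given: they have to be found in the camera images.
- station: Fixed feed station; origin under the centre of its grey base plate (110 x 300 x 8 mm, x by y), on the bench; z up. Its +y is the direction in which the balls run. It carries the channel, the gate and the guide rail.
- guide_rail (a point): Centre of the guide rail's face. The rail is an upright aluminium fence on the station, parallel to its y, 115 mm long, 50 mm tall (65 to 115 mm above the bench), 8 mm thick; its face looks to -x and stands 22 mm to the +x side of the channel's centre line; two posts behind it reach 20 mm back from the face, 108 mm high. Axes as the station.
- channel: Steel U-channel on the station, floor sloping 8 degrees down towards its own +y. Origin: on the floor's centre line at the open low end. y along the floor, z square to it. Straight part y = -125 to 0 mm, 24 mm wide inside, walls 22 mm high; from y = -125 to -165 mm the walls flare to about 54 mm inside; upper end open. A ball lying in it has its centre at z = 10 mm.
- channel_mouth (a point): Point on the channel floor, on its centre line, at the upper, open end of the flare (about 61 mm above the bench). Axes as channel.
- gate (a joint): Sliding gate just past the low end of the channel: travel in m along the station's +x. 0 = fully open (drawn out to -x, the channel end is open), 0.045 = fully home across the channel (stop). Needs about 2 N to slide, stays where left.
- gate_knob (a point): Centre of the gate's upright black grip, 16 mm (station x) by 12 mm (station y) by 34 mm tall, standing on the gate plate, 88 mm above the bench. Moves with the gate. Axes as the station.
- tray_handle (a point): Centre of the black handle bar of the tray; axes of the tray (z up, +y towards the spout), so the tray's underside is 84 mm below. Bar 72 mm long (x), 12 mm thick (y), 26 mm tall, bridging the tray crosswise above its middle with free room under it.
- tray: Loose aluminium tray on rubber feet, about 0.26 kg without balls; origin under its centre, on the bench; z up, +y towards the spout. Its floor slopes 12 degrees down to the back (-y), so the balls lie at the back wall while it is level; middle of the floor 22 mm up. 72 mm wide outside (x), about 150 mm long, walls 24 mm high. Front feet at y = 30 to 40 mm.
- tray_gap (a point): Floor middle of the 30 mm wide gap in the tray's front wall, at its +x corner; the rest of that wall is closed. The gap opens into a 30 mm long spout flush with the tray's +x side. To empty the tray, lean it some 10 degrees to +x and tip it slowly well past 12 degrees to +y. If balls bridge the gap, rock it back level and tip again. Axes of the tray.
- spout_tip (a point): Middle of the end of the spout's floor, on the floor's upper face (tray point 17, 90, 41 mm). Axes of the tray. Spout floor 3 mm thick, 38 mm wide outside, walls 16 mm (its +x wall 24 mm).
- ball1_center (a point): Centre of a polished white ceramic milling ball, slippery and free-rolling, 20 mm in diameter, 25 g; the five balls are alike and start in the tray.
- ball2_center (a point): Centre of a polished white ceramic milling ball, slippery and free-rolling, 20 mm in diameter, 25 g; the five balls are alike and start in the tray.
- ball3_center (a point): Centre of a polished white ceramic milling ball, slippery and free-rolling, 20 mm in diameter, 25 g; the five balls are alike and start in the tray.
- ball4_center (a point): Centre of a polished white ceramic milling ball, slippery and free-rolling, 20 mm in diameter, 25 g; the five balls are alike and start in the tray.
- ball5_center (a point): Centre of a polished white ceramic milling ball, slippery and free-rolling, 20 mm in diameter, 25 g; the five balls are alike and start in the tray.
- bottle: Bystander: glass bottle with blue cap, 66 mm in diameter, 150 mm tall; origin under its centre.
- crucible: Bystander: clay crucible, 56 mm across the rim, 55 mm tall; origin under its centre.
- jar: Bystander: amber jar, 60 mm in diameter, 85 mm tall; origin under its centre.
- ball1: The ball of that name (its axes turn as it rolls; see the point at its centre).
- ball2: The ball of that name (its axes turn as it rolls; see the point at its centre).
- ball3: The ball of that name (its axes turn as it rolls; see the point at its centre).
- ball4: The ball of that name (its axes turn as it rolls; see the point at its centre).
- ball5: The ball of that name (its axes turn as it rolls; see the point at its centre).
Mind the look-alikes: they are no part of the job. Leave any purple look-alike of the tray alone.

How it is judged:
On the way, in this order (a step that is already met when the one before it is completed fails the run):
1. the gate is slid fully home while the tray still stands level (value of joint gate above 0.04 m and angle between tray's own z axis and vertical below 0.15 rad), for 0.2 s.
2. the tray is tipped at least 20 degrees alongside the guide rail, with the end of its spout at the channel's mouth (angle between tray's own z axis and vertical above 0.35 rad and distance between spout_tip and channel_mouth below 0.06 m and angle between the x axis of tray and the x axis of station, either way round below 0.45 rad and x of tray_handle in the frame of station above -0.06 m), for 0.2 s.
At the end, for the whole second after the job is handed in: All five balls at rest in single file on the floor of the channel's straight part (within 7 mm of its centre line, 4 to 16 mm above its floor, up to 124 mm from its low end), gate home (over 40 of 45 mm), tray still and upright on the bench itself (tilt under 0.08 rad, within 5 mm) (y of ball1_center in the frame of channel between -0.124 and 0 m and x of ball1_center in the frame of channel between -0.007 and 0.007 m and z of ball1_center in the frame of channel between 0.004 and 0.016 m and y of ball2_center in the frame of channel between -0.124 and 0 m and x of ball2_center in the frame of channel between -0.007 and 0.007 m and z of ball2_center in the frame of channel between 0.004 and 0.016 m and y of ball3_center in the frame of channel between -0.124 and 0 m and x of ball3_center in the frame of channel between -0.007 and 0.007 m and z of ball3_center in the frame of channel between 0.004 and 0.016 m and y of ball4_center in the frame of channel between -0.124 and 0 m and x of ball4_center in the frame of channel between -0.007 and 0.007 m and z of ball4_center in the frame of channel between 0.004 and 0.016 m and y of ball5_center in the frame of channel between -0.124 and 0 m and x of ball5_center in the frame of channel between -0.007 and 0.007 m and z of ball5_center in the frame of channel between 0.004 and 0.016 m and linear speed of each of ball1, ball2, ball3, ball4, ball5 below 0.03 m/s and value of joint gate above 0.04 m and angle between tray's own z axis and vertical below 0.08 rad and height (world z) of tray between -0.005 and 0.005 m and linear speed of tray below 0.02 m/s); the robot touches nothing.
It fails at once if the gripper touches a ball (contact force between the fingers and ball1 above 0.5 N or contact force between the fingers and ball2 above 0.5 N or contact force between the fingers and ball3 above 0.5 N or contact force between the fingers and ball4 above 0.5 N or contact force between the fingers and ball5 above 0.5 N).
It fails at once if a ball falls onto the bench (height (world z) of any of ball1_center, ball2_center, ball3_center, ball4_center, ball5_center below 0.0125 m).
It fails at once if a bystander is pushed more than 25 mm or tipped (distance of any of bottle, crucible, jar from where it was at the start of the episode above 0.025 m or angle between any of bottle, crucible, jar's own z axis and vertical above 0.3 rad).
It also fails if it takes over 67 s, if anything falls off the work surface, if the arm or the gripper's body presses on something with over 40 N, if the wrist force passes 120 N, or if a joint passes its speed limit or range.

## Working session

There is one attempt and no reset: what is moved stays moved. The work goes in short steps, Python scripts to look and compute and a tool call to move; the robot and the scene stay as the last step left them, time stands still between calls to the robot, and variables do not carry over. Pictures are saved under pics/ and viewed, at most 10 in all, crops included, and the job is handed in when it is done.

Besides the shell and the picture viewer there is one more tool, called after "Request:" as name(argument=value, ...) on one line, values as JSON. move_arm: Moves the arm, as the interface text tells. Its arguments: {"type":"object","properties":{"deltas":{"type":"array","items":{"type":"number"}},"squeeze":{"type":"number"}},"required":["deltas"]}

```bash
mkdir -p pics; cat > h.py <<'E'
import numpy as np, cv2
from plant import robot
from scipy.spatial.transform import Rotation as Ro
def cam(n):
    s=robot.read_state(); im,d=robot.read_camera(n); m=robot.camera_model(n); K=np.array(m["K"])
    if n=="wrist":
        T=np.array(m["tool_from_camera"]); R=Ro.from_rotvec(s["orientation"]).as_matrix()
        A=R@T[:3,:3]; b=R@T[:3,3]+np.array(s["tool_pos"])
    else:
        A=np.array(m["R"]).T; b=-A@np.array(m["t"])
    return im,d,K,A,b
def cloud(d,K,A,b):
    v,u=np.mgrid[:d.shape[0],:d.shape[1]]
    c=np.stack([(u-K[0,2])/K[0,0]*d,(v-K[1,2])/K[1,1]*d,d],-1)
    P=c@A.T+b; P[d<=0]=np.nan; return P
def px(uv,P,r=2):
    u,v=int(round(uv[0])),int(round(uv[1])); return np.nanmedian(P[max(v-r,0):v+r+1,max(u-r,0):u+r+1].reshape(-1,3),0)
def ray(uv,K,A,b,z):
    r=A@np.array([(uv[0]-K[0,2])/K[0,0],(uv[1]-K[1,2])/K[1,1],1]); return b+r*(z-b[2])/r[2]
def save(n,im): cv2.imwrite("pics/"+n+".png",im[...,::-1])
E
cat > a.py <<'E'
from h import *
np.set_printoptions(precision=3,suppress=True)
for n in ["scene","side"]:
    im,d,K,A,b=cam(n); save(n+"0",im); P=cloud(d,K,A,b); np.save(n+"P.npy",P); print(n,b,A[:,2])
    for l in ["station","guide_rail","channel","gate_knob","tray_handle","tray","spout_tip","ball1","bottle","crucible","jar"]:
        for r in robot.recognise(n,l)[:6]:
            print(l,np.round(r["uv"]),round(r["confidence"],2),px(r["uv"],P))
print(robot.read_state()["t"])
E
python3 a.py
```

```text
scene [1.163 0.219 1.11 ] [-0.479 -0.176 -0.86 ]
station [240. 174.] 0.63 [ 0.555 -0.259  0.01 ]
guide_rail [238. 174.] 0.57 [ 0.556 -0.265  0.01 ]
channel [239. 173.] 0.31 [ 0.555 -0.262  0.011]
tray_handle [406. 220.] 0.81 [0.534 0.209 0.025]
tray_handle [311. 271.] 0.8 [0.754 0.033 0.025]
tray_handle [474. 192.] 0.76 [0.388 0.356 0.025]
tray_handle [380. 253.] 0.46 [0.676 0.177 0.085]
tray [475. 194.] 0.9 [0.391 0.36  0.024]
tray [311. 267.] 0.74 [0.743 0.029 0.022]
tray [403. 223.] 0.6 [0.546 0.204 0.024]
spout_tip [310. 266.] 0.93 [0.741 0.026 0.022]
spout_tip [472. 195.] 0.75 [0.4   0.353 0.025]
spout_tip [404. 219.] 0.68 [0.533 0.204 0.024]
spout_tip [387. 215.] 0.42 [0.542 0.159 0.033]
ball1 [387. 214.] 0.57 [0.54  0.159 0.032]
ball1 [389. 208.] 0.49 [0.52  0.158 0.033]
ball1 [382. 206.] 0.35 [0.517 0.138 0.026]
bottle [198. 201.] 0.58 [ 0.71  -0.282  0.097]
crucible [410. 182.] 0.6 [0.413 0.187 0.018]
crucible [385. 203.] 0.47 [0.507 0.144 0.028]
side [0.403 0.847 1.108] [ 0.11  -0.63  -0.769]
station [336. 156.] 0.7 [ 0.544 -0.204  0.056]
guide_rail [335. 153.] 0.72 [ 0.551 -0.216  0.052]
channel [334. 150.] 0.79 [ 0.557 -0.231  0.052]
gate_knob [340. 172.] 0.48 [ 0.522 -0.12   0.073]
tray_handle [249. 210.] 0.78 [0.757 0.019 0.024]
tray_handle [310. 276.] 0.62 [0.549 0.2   0.026]
tray_handle [362. 339.] 0.61 [0.401 0.342 0.023]
tray [251. 210.] 0.95 [0.752 0.019 0.024]
tray [313. 272.] 0.89 [0.545 0.185 0.022]
tray [363. 339.] 0.73 [0.399 0.342 0.023]
spout_tip [361. 341.] 0.93 [0.403 0.35  0.023]
spout_tip [312. 273.] 0.86 [0.546 0.19  0.023]
spout_tip [249. 209.] 0.69 [0.759 0.014 0.025]
ball1 [309. 275.] 0.66 [0.553 0.197 0.025]
bottle [295. 128.] 0.56 [ 0.684 -0.274  0.083]
bottle [332. 149.] 0.36 [ 0.563 -0.232  0.052]
crucible [358. 273.] 0.89 [0.432 0.166 0.016]
jar [267. 256.] 0.88 [0.656 0.198 0.085]
jar [333. 153.] 0.57 [ 0.558 -0.218  0.051]
1.2
```

View pics/scene0.png

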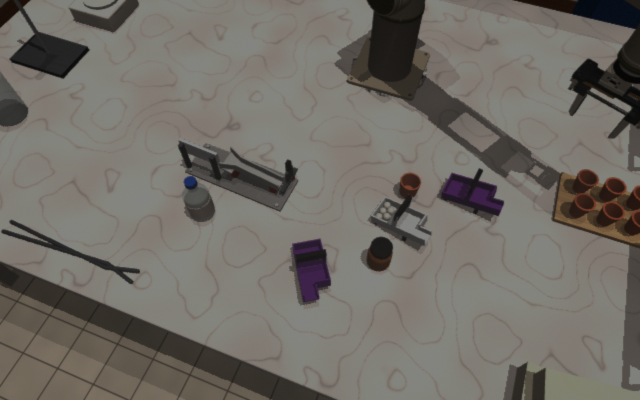

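View pics/side0.png

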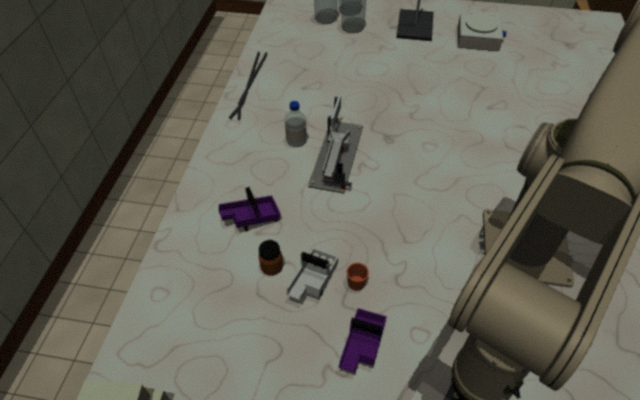

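The scene view shows the silver tray at (400,220) with balls at its back, and the station at (240,175) with the bottle beside it. The purple trays are look-alikes. I'll go closer with the wrist camera.

```bash
cat >> h.py <<'E'
np.set_printoptions(precision=4,suppress=True)
def delta(pos,Rt):
    s=robot.read_state(); R=Ro.from_rotvec(s["orientation"]).as_matrix()
    dp=R.T@(np.array(pos)-s["tool_pos"]); dr=Ro.from_matrix(R.T@Rt).as_rotvec()
    print("t",s["t"],"delta",dp,dr,"deg",np.degrees(np.linalg.norm(dr)))
def down(yx): # tool z down, tool x axis at world yaw yx
    c,s=np.cos(yx),np.sin(yx); x=np.array([c,s,0]); z=np.array([0,0,-1.]); return np.stack([x,np.cross(z,x),z],1)
E
python3 - <<'E'
from h import *
m=robot.camera_model("wrist"); print(m["K"],m["tool_from_camera"])
s=robot.read_state(); R=Ro.from_rotvec(s["orientation"]).as_matrix(); print(R, s["q"])
for n in ["scene","side"]:
    P=np.load(n+"P.npy").reshape(-1,3)
    q=P[(abs(P[:,0]-.55)<.2)&(abs(P[:,1]+.25)<.22)&(P[:,2]>.004)&(P[:,2]<.018)]
    r=cv2.minAreaRect(q[:,:2].astype(np.float32)); print(n,len(q),r)
delta([.54,.12,.36],down(-np.pi/2))
delta([.54,.12,.36],down(0))
E
```

```text
[[312.8388   0.     321.8726]
 [  0.     312.8388 203.0739]
 [  0.       0.       1.    ]] [[ 0.0003 -0.9539 -0.3002  0.083 ]
 [ 1.     -0.      0.0012 -0.0004]
 [-0.0011 -0.3002  0.9539 -0.1561]
 [ 0.      0.      0.      1.    ]]
[[-0.9242  0.3819 -0.    ]
 [ 0.3819  0.9242 -0.    ]
 [ 0.     -0.0001 -1.    ]] [ 1.0936  0.1304  1.4882  0.      1.523  -0.0854]
scene 2507 ((0.5505603551864624, -0.24998876452445984), (0.3982492685317993, 0.43892475962638855), 0.04017281532287598)
side 2667 ((0.5499359369277954, -0.24975278973579407), (0.3997505307197571, 0.43755051493644714), 0.12378299981355667)
t 1.2 delta [-0.4533 -0.2829 -0.1304] [-0.     -0.0001 -1.9626] deg 112.44844924913122
t 1.2 delta [-0.4533 -0.2829 -0.1304] [-0.0001  0.0001  2.7498] deg 157.55155080035595
```

```bash
python3 - <<'E'
from h import *
delta([.59,.18,.30],down(0))
E
```

```text
t 1.2 delta [-0.4766 -0.2083 -0.0704] [-0.0001  0.0001  2.7498] deg 157.55155080035595
```

Request:
move_arm(deltas=[-0.48, -0.21, -0.07, 0, 0, 2.75, 1, -0.48, -0.21, -0.07, 0, 0, 2.75, 1, -0.48, -0.21, -0.07, 0, 0, 2.75, 1, -0.48, -0.21, -0.07, 0, 0, 2.75, 1, -0.48, -0.21, -0.07, 0, 0, 2.75, 1, -0.48, -0.21, -0.07, 0, 0, 2.75, 1, -0.48, -0.21, -0.07, 0, 0, 2.75, 1, -0.48, -0.21, -0.07, 0, 0, 2.75, 1, -0.48, -0.21, -0.07, 0, 0, 2.75, 1, -0.48, -0.21, -0.07, 0, 0, 2.75, 1, -0.48, -0.21, -0.07, 0, 0, 2.75, 1, -0.48, -0.21, -0.07, 0, 0, 2.75, 1])

```text
t: 2.7
tool_pos: [0.5926, 0.1769, 0.2995]
orientation: [-3.047, -0.767, 0.0]
force: [0.1, 0.6, -0.0]
opening: 0.0931
gripper_force: 0.0
```

```bash
cat > look.py <<'E'
import sys
from h import *
s=robot.read_state(); print(s["q"],s["tool_pos"],s["orientation"])
im,d,K,A,b=cam("wrist"); save(sys.argv[1],im); P=cloud(d,K,A,b); np.savez(sys.argv[1],P=P,im=im,K=K,A=A,b=b)
for l in sys.argv[2:]:
    for r in robot.recognise("wrist",l)[:6]: print(l,np.round(r["uv"]),round(r["confidence"],2),px(r["uv"],P))
E
python3 look.py tray1 tray_handle tray spout_tip ball1
python3 -c "
from h import *
delta([.59,-.2,.32],down(0))"
```

```text
[ 0.2072  0.1629  1.3264 -0.      1.6525  1.2849] [0.5926 0.1769 0.2995] [-3.0466 -0.7669  0.0003]
tray_handle [280. 194.] 0.69 [0.5333 0.2115 0.0271]
tray_handle [483. 114.] 0.67 [0.7584 0.0236 0.026 ]
tray_handle [146. 231.] 0.57 [0.4309 0.3387 0.0927]
tray_handle [262. 261.] 0.49 [0.4143 0.188  0.0085]
tray [281. 190.] 0.72 [0.5392 0.2128 0.0277]
tray [147. 232.] 0.62 [0.4306 0.3372 0.0934]
tray [482. 117.] 0.6 [0.755  0.0218 0.0249]
spout_tip [285. 188.] 0.84 [0.5447 0.2091 0.0268]
spout_tip [146. 233.] 0.83 [0.4301 0.337  0.0957]
spout_tip [484. 115.] 0.81 [0.758  0.0213 0.0259]
ball1 [309. 227.] 0.62 [0.5093 0.1524 0.0304]
ball1 [316. 204.] 0.54 [0.5463 0.1604 0.0337]
ball1 [284. 195.] 0.5 [0.5344 0.2058 0.0257]
ball1 [319. 219.] 0.49 [0.5275 0.1456 0.0317]
t 2.95 delta [-0.1844  0.3291 -0.0204] [0.     0.     0.5042] deg 28.889705538965067
```

View pics/tray1.png

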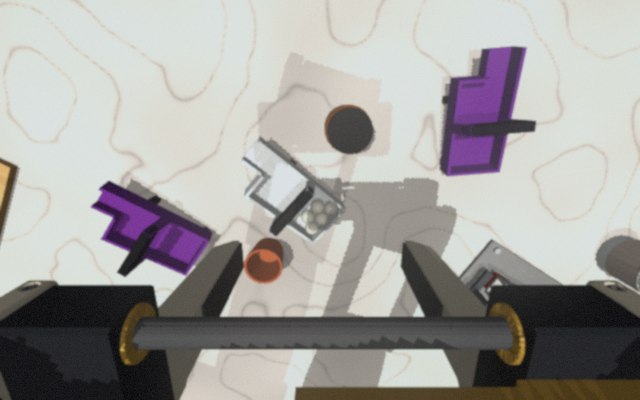

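The picture shows the tray at about (290,190): handle (292,210), spout upper left (255,155), balls at (320,212). The jar is at (350,128), the crucible at (265,262) and the station's corner at (495,255). Next, move above the station.

Request:
move_arm(deltas=[-0.18, 0.33, -0.02, 0, 0, 0.5, 1, -0.18, 0.33, -0.02, 0, 0, 0.5, 1, -0.18, 0.33, -0.02, 0, 0, 0.5, 1, -0.18, 0.33, -0.02, 0, 0, 0.5, 1, -0.18, 0.33, -0.02, 0, 0, 0.5, 1, -0.18, 0.33, -0.02, 0, 0, 0.5, 1, -0.18, 0.33, -0.02, 0, 0, 0.5, 1, -0.18, 0.33, -0.02, 0, 0, 0.5, 1])

```text
t: 3.95
tool_pos: [0.5926, -0.1986, 0.3194]
orientation: [-3.141, -0.001, 0.0]
force: [-0.2, -0.7, -0.8]
opening: 0.093
gripper_force: 0.0
```

```bash
python3 look.py st1 gate_knob station channel guide_rail bottle
python3 - <<'E'
from h import *
f=np.load("tray1.npz"); P=f["P"]; im=f["im"].astype(int)
# tray handle
X=P.reshape(-1,3); C=im.reshape(-1,3)
near=(np.hypot(X[:,0]-.535,X[:,1]-.195)<.07)
h=X[near&(X[:,2]>.085)&(X[:,2]<.11)&(C.max(1)<90)]
print("handle top",len(h),h[:,2].mean(),cv2.minAreaRect(h[:,:2].astype(np.float32)),h[:,:2].mean(0))
a=X[near&(X[:,2]>.012)&(X[:,2]<.07)]
print("tray",len(a),cv2.minAreaRect(a[:,:2].astype(np.float32)))
f=np.load("st1.npz"); P=f["P"]; X=P.reshape(-1,3)
m=(X[:,2]>.004)&(X[:,2]<.013)&(abs(X[:,0]-.55)<.17)&(abs(X[:,1]+.25)<.22)
mm=m.reshape(P.shape[:2]).astype(np.uint8); n,l,st,ce=cv2.connectedComponentsWithStats(mm)
k=1+np.argmax(st[1:,4]); q=P[l==k]; print("base",len(q),q[:,2].mean(),cv2.minAreaRect(q[:,:2].astype(np.float32)))
for lo,hi in [(.095,.12),(.06,.095)]:
    mm=((P[...,2]>lo)&(P[...,2]<hi)&(abs(P[...,0]-.55)<.13)&(abs(P[...,1]+.25)<.2)).astype(np.uint8)
    n,l,st,ce=cv2.connectedComponentsWithStats(mm)
    for k in range(1,n):
        if st[k,4]>30:
            q=P[l==k]; print(lo,st[k],q.min(0),q.max(0),cv2.minAreaRect(q[:,:2].astype(np.float32)))
E
```

```text
[-0.4057  0.1806  1.2709  0.0005  1.6905  1.1642] [ 0.5926 -0.1986  0.3194] [-3.141  -0.0014  0.0003]
gate_knob [268. 220.] 0.89 [ 0.532  -0.1276  0.0845]
station [363. 189.] 0.93 [ 0.5682 -0.255   0.0619]
channel [ 46. 208.] 0.27 [0.529  0.2172 0.0279]
guide_rail [365. 189.] 0.85 [ 0.5684 -0.2584  0.0633]
bottle [408.  93.] 0.8 [ 0.6898 -0.2903  0.1232]
handle top 565 0.09688622929773849 ((0.5401294827461243, 0.19056808948516846), (0.011318129487335682, 0.06919532269239426), 76.3632583618164) [0.5421 0.1908]
tray 4374 ((0.5393611788749695, 0.19419623911380768), (0.13797549903392792, 0.07263729721307755), 76.30337524414062)
base 5291 0.009019985095077128 ((0.5537972450256348, -0.25823506712913513), (0.3003879487514496, 0.10778789222240448), 86.4804458618164)
0.095 [388 103  51  19 594] [ 0.6597 -0.3325  0.095 ] [ 0.6799 -0.2755  0.1199] ((0.6697879433631897, -0.3040119409561157), (0.020168112590909004, 0.057014964520931244), 0.06892799586057663)
0.095 [ 403  178   99   26 1244] [ 0.5647 -0.4147  0.0952] [ 0.5913 -0.2997  0.118 ] ((0.5776348114013672, -0.35769543051719666), (0.1151122
[... 292 characters left out ...]
 ] [ 0.68   -0.2729  0.0949] ((0.6667142510414124, -0.2858445942401886), (0.03683287277817726, 0.006882695015519857), 50.10660171508789)
0.06 [ 273  173  143   57 1790] [ 0.5183 -0.3164  0.06  ] [ 0.5912 -0.1309  0.0947] ((0.5483436584472656, -0.22539183497428894), (0.07126061618328094, 0.18860310316085815), 4.934059143066406)
0.06 [419 177  72  16 448] [ 0.5726 -0.4106  0.0601] [ 0.5849 -0.3214  0.095 ] ((0.579076886177063, -0.3659939169883728), (0.08910519629716873, 0.012348107062280178), 89.4641342163086)
0.06 [261 208  11  24 123] [ 0.5099 -0.1293  0.0601] [ 0.5414 -0.1187  0.0943] ((0.5258954763412476, -0.1249203160405159), (0.03168793395161629, 0.010069729760289192), 9.083566665649414)
```

View pics/st1.png

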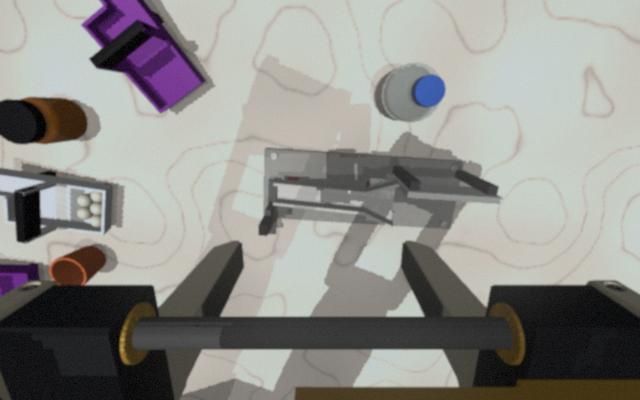

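The station is clear at (270–500, 150–230): knob at (266,222), mouth and rail on the right, bottle at (415,92). Station yaw is about -3.6° and tray yaw about -13.7°. Grasp the knob next.

```bash
python3 - <<'E'
from h import *
Y=down(np.radians(-3.65))
delta([.526,-.123,.14],Y); delta([.526,-.123,.086],Y)
c=np.array([.5538,-.2582]);u=np.radians(-3.65);R=np.array([[np.cos(u),-np.sin(u)],[np.sin(u),np.cos(u)]])
P=np.load("st1.npz")["P"].reshape(-1,3); P=P[(abs(P[:,0]-.55)<.1)&(abs(P[:,1]+.25)<.2)]
L=np.c_[(P[:,:2]-c)@R,P[:,2]]
for y in np.arange(-.16,.13,.02):
    s=L[(abs(L[:,1]-y)<.003)&(L[:,2]>.03)]; s=s[np.argsort(s[:,0])]
    print(round(y,2),[(round(a*1000),round(b*1000)) for a,_,b in s[::max(1,len(s)//14)]])
print((np.array([.5259,-.1231])-c)@R,(np.array([.5776,-.3577])-c)@R)
E
```

```text
t 4.25 delta [-0.0668 -0.0745  0.1798] [-0.     -0.0001  0.0658] deg 3.768551509599792
t 4.25 delta [-0.0668 -0.0745  0.2338] [-0.     -0.0001  0.0658] deg 3.768551509599792
-0.16 []
-0.14 [(20, 115), (27, 116), (28, 100), (29, 108), (30, 55), (31, 76), (32, 64), (34, 109), (35, 36), (36, 103), (37, 64), (38, 85), (39, 67), (40, 65), (40, 48)]
-0.12 [(20, 116), (22, 116), (23, 116), (24, 117), (26, 116), (27, 115), (28, 98), (28, 68), (28, 116), (28, 88), (28, 113), (28, 74), (28, 98), (28, 89), (28, 85)]
-0.1 [(20, 116), (22, 117), (23, 116), (24, 117), (25, 116), (27, 117), (28, 116), (28, 78), (28, 83), (28, 107), (28, 73), (28, 84), (28, 84), (28, 68), (28, 74)]
-0.08 [(20, 116), (22, 116), (24, 116), (25, 117), (26, 116), (27, 117), (28, 112), (28, 98), (28, 88), (28, 112), (28, 98), (28, 100), (28, 89), (28, 74), (28, 85)]
-0.06 [(21, 116), (22, 117), (23, 115), (23, 117), (24, 116), (25, 115), (25, 116), (26, 116), (27, 116), (27, 115), (28, 112), (28, 112), (28, 99), (28, 103), (28, 99), (28, 104), (29, 109)]
-0.04 [(-30, 77), (-28, 62), (-18, 62), (-8, 61), (4, 62), (15, 61)
[... 790 characters left out ...]
, (12, 70), (57, 421), (58, 422), (58, 422), (59, 423), (61, 411), (63, 411), (64, 411), (65, 411), (65, 410), (66, 408), (66, 407), (67, 409), (67, 409)]
0.08 [(-18, 66), (-2, 46), (59, 410), (60, 411), (61, 412), (62, 412), (63, 412), (63, 410), (64, 409), (64, 407), (65, 406), (65, 407), (65, 407), (65, 407), (66, 408)]
0.1 [(-17, 65), (-2, 43), (58, 410), (59, 412), (60, 411), (61, 410), (61, 411), (62, 411), (62, 409), (63, 410), (63, 412), (64, 410), (64, 410), (64, 408), (65, 410)]
0.12 [(-17, 63), (41, 352), (41, 342), (41, 369), (49, 418), (52, 417), (55, 417), (59, 418), (62, 418), (64, 418), (67, 416), (67, 410), (68, 416), (68, 408), (69, 417)]
[-0.0364  0.133 ] [ 0.0301 -0.0978]
```

Request:
move_arm(deltas=[-0.067, -0.0745, 0.16, 0, 0, 0.066, 0.5, -0.067, -0.0745, 0.16, 0, 0, 0.066, 0.5, -0.067, -0.0745, 0.18, 0, 0, 0.066, 0.5, -0.067, -0.0745, 0.234, 0, 0, 0.066, 0.5, -0.067, -0.0745, 0.234, 0, 0, 0.066, 0.5, -0.067, -0.0745, 0.234, 0, 0, 0.066, 0, -0.067, -0.0745, 0.234, 0, 0, 0.066, 0, -0.067, -0.0745, 0.234, 0, 0, 0.066, 0, -0.067, -0.0745, 0.234, 0, 0, 0.066, 0], squeeze=12)

```text
t: 5.38
tool_pos: [0.5271, -0.1234, 0.0874]
orientation: [-3.138, 0.104, -0.005]
force: [-0.1, 9.6, 7.8]
opening: 0.0116
gripper_force: 12.0
```

Request:
move_arm(deltas=[0.01, 0, 0, 0, 0, 0, 0, 0.02, 0, 0, 0, 0, 0, 0, 0.03, 0, 0, 0, 0, 0, 0, 0.04, 0, 0, 0, 0, 0, 0, 0.047, 0, 0, 0, 0, 0, 0, 0.047, 0, 0, 0, 0, 0, 0, 0.047, 0, 0, 0, 0, 0, 0, 0.047, 0, 0, 0, 0, 0, 0])

```text
t: 6.38
tool_pos: [0.5711, -0.1262, 0.0857]
orientation: [-3.138, 0.104, 0.006]
force: [-8.7, 5.6, 6.4]
opening: 0.012
gripper_force: 12.0
```

```bash
python3 - <<'E'
from h import *
Y=down(np.radians(-13.7))
delta([.54,.1905,.20],Y); delta([.54,.1905,.078],Y)
E
```

```text
t 6.375 delta [-0.0523 -0.3141 -0.1135] [-0.0016  0.004   0.1731] deg 9.92247506664932
t 6.375 delta [-0.0519 -0.3139  0.0085] [-0.0016  0.004   0.1731] deg 9.92247506664932
```

Request:
move_arm(deltas=[-0.002, 0, 0, 0, 0, 0, 0.5, -0.002, 0, 0, 0, 0, 0, 0.5, -0.002, 0, -0.06, 0, 0, 0, 0.5, -0.003, 0, -0.12, 0, 0, 0.03, 0.5, -0.054, -0.314, -0.12, 0, 0.004, 0.173, 0.5, -0.054, -0.314, -0.12, 0, 0.004, 0.173, 0.5, -0.054, -0.314, -0.12, 0, 0.004, 0.173, 0.5, -0.054, -0.314, -0.12, 0, 0.004, 0.173, 0.5, -0.054, -0.314, -0.12, 0, 0.004, 0.173, 0.5, -0.054, -0.314, -0.12, 0, 0.004, 0.173, 0.5, -0.054, -0.314, -0.12, 0, 0.004, 0.173, 0.5, -0.054, -0.314, -0.12, 0, 0.004, 0.173, 0.5])

```text
t: 7.88
tool_pos: [0.5399, 0.188, 0.2057]
orientation: [3.118, -0.377, 0.007]
force: [-0.9, 0.2, -0.4]
opening: 0.0464
gripper_force: 0.0
```

```bash
python3 - <<'E'
from h import *
Y=down(np.radians(-13.7))
delta([.54,.1905,.078],Y)
im,d,K,A,b=cam("side"); P=cloud(d,K,A,b); X=P.reshape(-1,3)
q=X[(abs(X[:,0]-.55)<.08)&(abs(X[:,1]+.125)<.03)&(X[:,2]>.09)]; print("knob",len(q),q.mean(0) if len(q) else 0)
im2,d,K,A,b=cam("wrist"); P=cloud(d,K,A,b); X=P.reshape(-1,3);C=im2.reshape(-1,3)
near=(np.hypot(X[:,0]-.54,X[:,1]-.19)<.06)
h=X[near&(X[:,2]>.085)&(X[:,2]<.11)&(C.max(1)<90)]
print("handle",len(h),cv2.minAreaRect(h[:,:2].astype(np.float32)))
save("chk",np.hstack([im[100:330,200:420],im2[80:310,130:480]]))
E
```

```text
t 7.875 delta [-0.0011 -0.0024  0.1277] [ 0.0001 -0.0043 -0.0017] deg 0.2646525938918301
knob 0 0
handle 954 ((0.5399381518363953, 0.19040048122406006), (0.01081724651157856, 0.06963225454092026), 76.35182189941406)
```

View pics/chk.png

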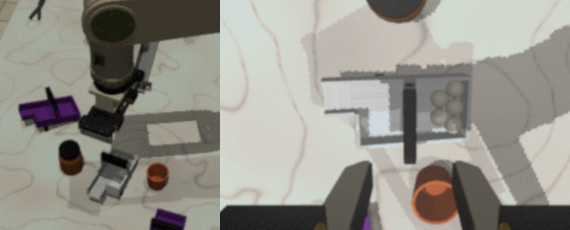

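The handle bar at (410,123) lies squarely between the fingers. The balls at (447,105) are behind it, and the crucible is lower than the fingertips will go. Descend and grip.

Request:
move_arm(deltas=[0, -0.002, 0.06, 0, 0, 0, 0.5, -0.001, -0.002, 0.11, 0, 0, 0, 0.5, -0.001, -0.002, 0.128, 0, 0, 0, 0.5, -0.001, -0.002, 0.128, 0, 0, 0, 0.5, -0.001, -0.002, 0.128, 0, 0, 0, 0, -0.001, -0.002, 0.128, 0, 0, 0, 0, -0.001, -0.002, 0.128, 0, 0, 0, 0, -0.001, -0.002, 0.128, 0, 0, 0, 0, -0.001, -0.002, 0.128, 0, 0, 0, 0], squeeze=45)

```text
t: 9.1
tool_pos: [0.5399, 0.1916, 0.0783]
orientation: [3.119, -0.375, 0.008]
force: [-0.8, -1.5, 5.7]
opening: 0.0114
gripper_force: 45.0
```

```bash
cat >> h.py <<'E'
PS=-3.65
C=np.array([.5538,-.2582])
TIP=np.array([.017,-.090,.0373])
def tcp(sx,sy,z,th,ph):
    Rs=Ro.from_euler("z",PS,degrees=True).as_matrix()
    R=Rs@Ro.from_euler("x",-th,degrees=True).as_matrix()@Ro.from_euler("y",ph,degrees=True).as_matrix()@np.diag([1,-1,-1.])
    p=np.r_[C+(Rs@np.array([sx,sy,0]))[:2],z]
    return p-R@TIP,R
def tipnow():
    s=robot.read_state();R=Ro.from_rotvec(s["orientation"]).as_matrix();p=s["tool_pos"]+R@TIP
    Rs=Ro.from_euler("z",PS,degrees=True).as_matrix(); Rt=Rs.T@R@np.diag([1,-1,-1.])
    e=np.degrees(Ro.from_matrix(Rt).as_rotvec())
    print("tip station",(Rs.T@np.r_[p[:2]-C,p[2]]),"tray rotvec deg",e,"q",np.array(s["q"]),"F",np.array(s["force"]),"t",s["t"])
E
python3 - <<'E'
from h import *
tipnow()
print(tcp(-.0065,-.037,.176,0,0)[0])
delta(*tcp(-.0065,-.037,.176,0,0))
E
```

```text
tip station [-0.0099  0.5336  0.0411] tray rotvec deg [  0.0006  -0.2757 -10.0576] q [ 0.2527  0.177   1.722  -0.002   1.2382  2.0634] F [-0.7505 -1.465   5.7482] t 9.1
[ 0.5223 -0.3834  0.2133]
t 9.1 delta [ 0.1198  0.5628 -0.1347] [-0.     -0.0048 -0.1755] deg 10.061413215036094
```

Request:
move_arm(deltas=[0, 0, -0.015, 0, 0, 0, 0, 0, 0, -0.045, 0, 0, 0, 0, 0, 0, -0.08, 0, 0, 0, 0, 0, 0, -0.11, 0, 0, 0, 0, 0, 0, -0.13, 0, 0, 0, 0, 0.002, 0.01, -0.135, 0, -0.005, -0.003, 0, 0.006, 0.03, -0.135, 0, -0.005, -0.01, 0, 0.012, 0.055, -0.135, 0, -0.005, -0.017, 0, 0.018, 0.085, -0.135, 0, -0.005, -0.026, 0, 0.025, 0.12, -0.135, 0, -0.005, -0.037, 0, 0.033, 0.155, -0.135, 0, -0.005, -0.048, 0, 0.04, 0.19, -0.135, 0, -0.005, -0.059, 0])

```text
t: 10.6
tool_pos: [0.5316, -0.004, 0.211]
orientation: [-3.129, 0.282, 0.006]
force: [0.3, 0.2, -3.5]
opening: 0.0117
gripper_force: 45.0
```

```bash
python3 - <<'E'
from h import *
tipnow()
delta(*tcp(-.0065,-.037,.176,0,0))
E
```

```text
tip station [-0.0111  0.3397  0.1737] tray rotvec deg [ 0.0087  0.2229 -6.6604] q [-0.1041 -0.0417  1.6994  0.0002  1.4878  1.6466] F [ 0.2543  0.1602 -3.5482] t 10.6
t 10.6 delta [ 0.0587  0.375  -0.0025] [-0.0002  0.0039 -0.1162] deg 6.664152018135904
```

Request:
move_arm(deltas=[0.006, 0.035, -0.002, 0, 0, -0.011, 0, 0.011, 0.07, -0.002, 0, 0, -0.022, 0, 0.016, 0.105, -0.002, 0, 0, -0.033, 0, 0.022, 0.14, -0.002, 0, 0, -0.044, 0, 0.027, 0.175, -0.002, 0, 0, -0.055, 0, 0.033, 0.21, -0.002, 0, 0, -0.066, 0, 0.038, 0.245, -0.002, 0, 0, -0.077, 0, 0.044, 0.28, -0.002, 0, 0, -0.088, 0, 0.049, 0.31, -0.002, 0, 0, -0.1, 0, 0.053, 0.338, -0.002, 0, 0, -0.108, 0, 0.057, 0.36, -0.002, 0, 0, -0.114, 0, 0.059, 0.372, -0.002, 0, 0, -0.116, 0])

```text
t: 12.1
tool_pos: [0.5228, -0.3798, 0.2126]
orientation: [-3.138, 0.103, 0.006]
force: [-0.6, -0.5, -3.3]
opening: 0.0119
gripper_force: 45.0
```

```bash
python3 - <<'E'
from h import *
tipnow()
for a in [(.176,5,5),(.176,10,10),(.120,10,10),(.082,10,10)]: delta(*tcp(-.0065,-.037,*a))
im,d,K,A,b=cam("wrist"); save("w5",im)
P=cloud(d,K,A,b); 
E
```

```text
tip station [-0.0062 -0.0333  0.1754] tray rotvec deg [ 0.124   0.2074 -0.0939] q [-0.7074  0.2662  1.3654 -0.0004  1.5142  0.9288] F [-0.6034 -0.5019 -3.3166] t 12.1
t 12.1 delta [ 0.003  -0.0001 -0.0097] [-0.0894 -0.0835  0.0024] deg 7.012619279684802
t 12.1 delta [ 0.0063 -0.0047 -0.0181] [-0.1764 -0.1703  0.0141] deg 14.070720204169698
t 12.1 delta [ 0.0065 -0.0045  0.0379] [-0.1764 -0.1703  0.0141] deg 14.070720204169698
t 12.1 delta [ 0.0067 -0.0045  0.0759] [-0.1764 -0.1703  0.0141] deg 14.070720204169698
```

View pics/w5.png

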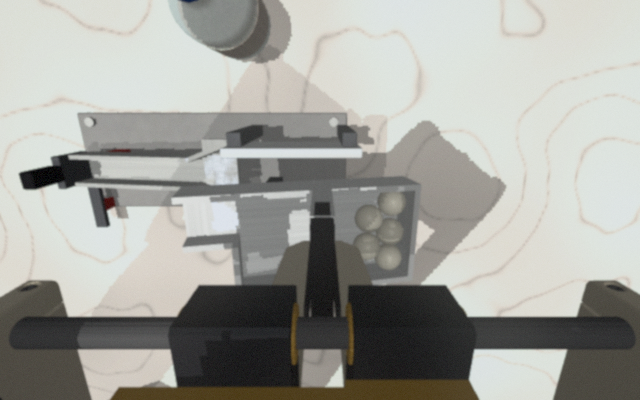

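The gate plate now crosses the channel's low end, with its knob at (65,168). All five balls lie at the back of the tray (385,230), and the spout is by the mouth. Next: lean, tip 10° and descend.

Request:
move_arm(deltas=[0.001, 0, -0.003, -0.03, -0.028, 0, 0, 0.002, 0, -0.006, -0.06, -0.056, 0.001, 0, 0.003, 0, -0.01, -0.089, -0.084, 0.002, 0, 0.004, -0.002, -0.013, -0.12, -0.114, 0.006, 0, 0.005, -0.003, -0.016, -0.15, -0.145, 0.01, 0, 0.006, -0.005, -0.018, -0.176, -0.17, 0.014, 0, 0.006, -0.005, 0, -0.176, -0.17, 0.014, 0, 0.006, -0.005, 0.03, -0.176, -0.17, 0.014, 0, 0.007, -0.005, 0.055, -0.176, -0.17, 0.014, 0, 0.007, -0.005, 0.07, -0.176, -0.17, 0.014, 0, 0.007, -0.005, 0.076, -0.176, -0.17, 0.014, 0, 0.007, -0.005, 0.076, -0.176, -0.17, 0.014, 0])

```text
t: 13.65
tool_pos: [0.5314, -0.3744, 0.1386]
orientation: [2.958, -0.116, -0.263]
force: [0.4, 0.8, -3.6]
opening: 0.0116
gripper_force: 45.0
```

```bash
cat > v.py <<'E'
import sys
from h import *
tipnow()
a=cam("wrist"); b=cam("side"); c=cam("scene")
s=cv2.resize(b[0][100:220,260:420],(400,300)); t=cv2.resize(c[0][110:230,150:310],(400,300))
w=cv2.resize(a[0][80:290],(800,262))
save(sys.argv[1],np.vstack([w,np.hstack([s,t])]))
E
python3 v.py v1; python3 - <<'E'
from h import *
delta(*tcp(-.0065,-.037,.070,10,10))
for th in (14,18,22,26,30,35): delta(*tcp(-.0065,-.037,.070,th,10))
E
```

```text
tip station [-0.0047 -0.0357  0.0838] tray rotvec deg [-10.056    9.7977  -0.8336] q [-0.5612  0.3948  1.3654 -0.2368  1.4542  1.1242] F [ 0.3527  0.7503 -3.5894] t 13.65
t 13.8 delta [ 0.0001 -0.0017  0.0154] [ 0.0025 -0.005  -0.0001] deg 0.3228136252346616
t 13.8 delta [-0.001  -0.0046  0.0093] [-0.0663 -0.0051  0.0119] deg 3.8682020265017787
t 13.8 delta [-0.002  -0.008   0.0034] [-0.135  -0.0051  0.0238] deg 7.862677472845043
t 13.8 delta [-0.0029 -0.0118 -0.0022] [-0.2038 -0.0051  0.0358] deg 11.860874289515744
t 13.8 delta [-0.0039 -0.016  -0.0076] [-0.2726 -0.0051  0.0477] deg 15.859978321633289
t 13.8 delta [-0.0047 -0.0206 -0.0126] [-0.3414 -0.0051  0.0597] deg 19.859441511864866
t 13.8 delta [-0.0057 -0.0268 -0.0185] [-0.4274 -0.005   0.0746] deg 24.85901146788467
```

View pics/v1.png

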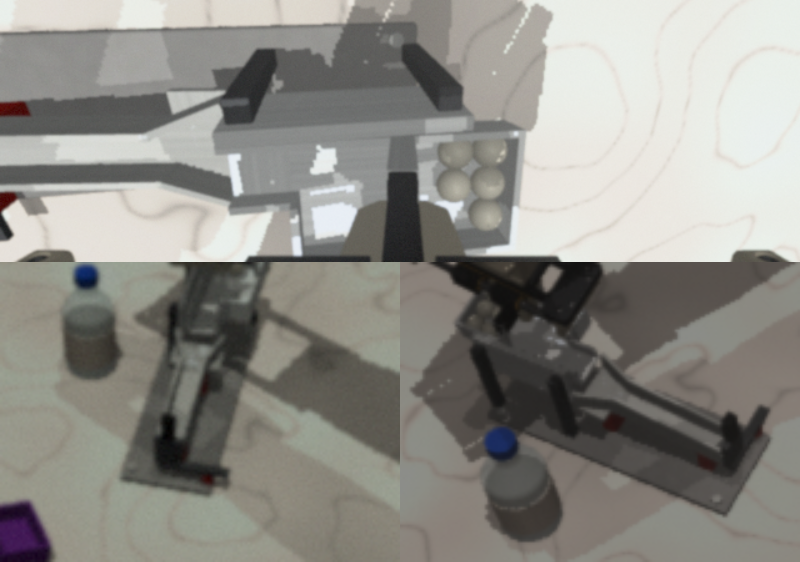

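The balls (475,170) have shifted to the tray's +x side. The spout end, at about (232,175), sits right at the flare's mouth. Check the overlap by depth.

```bash
python3 - <<'E'
from h import *
im,d,K,A,b=cam("wrist"); P=cloud(d,K,A,b).reshape(-1,3); P=P[~np.isnan(P[:,0])]
u=np.radians(PS);R=np.array([[np.cos(u),-np.sin(u)],[np.sin(u),np.cos(u)]])
L=np.c_[(P[:,:2]-C)@R,P[:,2]]*1000
for x in (-20,-12,-5,0,8,14):
    s=L[(abs(L[:,0]-x)<1.5)&(L[:,1]>-70)&(L[:,1]<0)&(L[:,2]>20)&(L[:,2]<130)]; s=s[np.argsort(s[:,1])]
    print(x,[(round(a),round(c)) for _,a,c in s[::max(1,len(s)//22)]])
for y in (-45,-41,-37,-30,-20):
    s=L[(abs(L[:,1]-y)<1.5)&(abs(L[:,0])<40)&(L[:,2]>30)&(L[:,2]<130)]; s=s[np.argsort(s[:,0])]
    print("y",y,[(round(a),round(c)) for a,_,c in s[::max(1,len(s)//22)]])
E
```

```text
-20 [(-70, 112), (-68, 101), (-66, 98), (-64, 98), (-62, 89), (-60, 88), (-58, 105), (-56, 105), (-54, 91), (-52, 102), (-49, 88), (-47, 105), (-44, 103), (-42, 91), (-39, 106), (-36, 98), (-20, 59), (-17, 78), (-16, 60), (-14, 65), (-13, 79), (-11, 77), (-6, 79)]
-12 [(-70, 87), (-67, 86), (-64, 87), (-62, 87), (-59, 87), (-57, 87), (-54, 88), (-51, 87), (-49, 88), (-46, 87), (-43, 87), (-41, 87), (-39, 88), (-36, 87), (-27, 61), (-23, 60), (-20, 60), (-17, 58), (-13, 59), (-10, 57), (-7, 58), (-3, 56), (0, 56)]
-5 [(-70, 85), (-68, 86), (-65, 85), (-63, 85), (-60, 85), (-58, 87), (-56, 86), (-54, 86), (-52, 85), (-50, 88), (-48, 85), (-45, 86), (-43, 87), (-41, 86), (-39, 86), (-37, 86), (-20, 58), (-18, 59), (-14, 59), (-12, 58), (-8, 56), (-6, 57), (-3, 57)]
0 [(-70, 84), (-67, 86), (-65, 84), (-63, 84), (-61, 85), (-59, 85), (-56, 84), (-54, 84), (-52, 86), (-50, 85), (-47, 84), (-45, 85), (-42, 86), (-40, 86), (-38, 85), (-22, 60), (-19, 60), (-16, 59), (-13, 58), (-10, 58), (-7, 57), (-4, 57), (-1, 57)]
8 [(-26, 59), (-25, 61), (-24, 59), (-23, 60), (-22, 60), (-21, 59), (-21,
[... 1011 characters left out ...]
(-18, 101), (-18, 101), (-18, 89), (-17, 104), (-16, 89), (-13, 88), (-12, 87), (-10, 87), (-8, 86), (-7, 86), (-5, 86), (-3, 86), (-2, 86), (1, 85), (2, 86), (16, 108), (26, 83), (28, 84), (29, 83)]
y -30 [(-30, 83), (-28, 81), (-27, 73), (-27, 77), (-26, 71), (-26, 70), (-26, 83), (-26, 76), (-25, 70), (-12, 61), (14, 61), (16, 60), (23, 82), (24, 82), (25, 83), (26, 62), (26, 67), (26, 83), (27, 76), (27, 60), (27, 80), (28, 61), (29, 57), (29, 60)]
y -20 [(-27, 81), (-24, 82), (-23, 78), (-22, 82), (-22, 72), (-22, 64), (-21, 58), (-20, 59), (-15, 59), (-11, 60), (-7, 59), (-4, 58), (-1, 59), (2, 59), (5, 59), (9, 60), (12, 60), (20, 81), (22, 68), (23, 82), (24, 59), (27, 57), (29, 57)]
```

Spout end is 9 mm inside the mouth, with 2–4 mm side clearance and 25 mm above the floor. Lower it, then tip slowly.

Request:
move_arm(deltas=[0, 0, 0.006, 0, 0, 0, 0, 0, 0, 0.013, 0, 0, 0, 0, 0, 0, 0.013, 0, 0, 0, 0, -0.0005, -0.0015, 0.01, -0.035, 0, 0.006, 0, -0.001, -0.003, 0.007, -0.069, 0, 0.012, 0, -0.0015, -0.0045, 0.004, -0.103, 0, 0.018, 0, -0.0015, -0.0045, 0.004, -0.103, 0, 0.018, 0, -0.002, -0.006, 0.001, -0.137, 0, 0.024, 0, -0.002, -0.006, 0.001, -0.137, 0, 0.024, 0, -0.002, -0.006, 0.001, -0.137, 0, 0.024, 0, -0.002, -0.006, 0.001, -0.137, 0, 0.024, 0, -0.002, -0.006, 0.001, -0.137, 0, 0.024, 0])

```text
t: 15.35
tool_pos: [0.5296, -0.3686, 0.1369]
orientation: [2.819, -0.128, -0.257]
force: [-0.7, -0.1, -3.8]
opening: 0.0119
gripper_force: 45.0
```

```bash
python3 v.py v2; python3 - <<'E'
from h import *
for th in (18,22,26,30,35,40): delta(*tcp(-.0065,-.037,.070,th,10))
E
```

```text
tip station [-0.0068 -0.0385  0.0713] tray rotvec deg [-18.0042   9.7434  -1.5448] q [-0.4893  0.3489  1.4493 -0.3623  1.3872  1.2472] F [-0.6672 -0.1343 -3.7821] t 15.35
t 15.5 delta [ 0.0005 -0.0017  0.0007] [ 0.0009 -0.0031  0.    ] deg 0.18211516511407105
t 15.5 delta [-0.0005 -0.0047 -0.0054] [-0.0679 -0.0031  0.012 ] deg 3.9539328826634654
t 15.5 delta [-0.0015 -0.0081 -0.0112] [-0.1367 -0.0031  0.0241] deg 7.951979603800158
t 15.5 delta [-0.0025 -0.0119 -0.0169] [-0.2054 -0.0031  0.0361] deg 11.951332521234391
t 15.5 delta [-0.0037 -0.0172 -0.0235] [-0.2914 -0.0031  0.0511] deg 16.950952055827432
t 15.5 delta [-0.0047 -0.0231 -0.0297] [-0.3774 -0.003   0.0661] deg 21.950744016729118
```

View pics/v2.png

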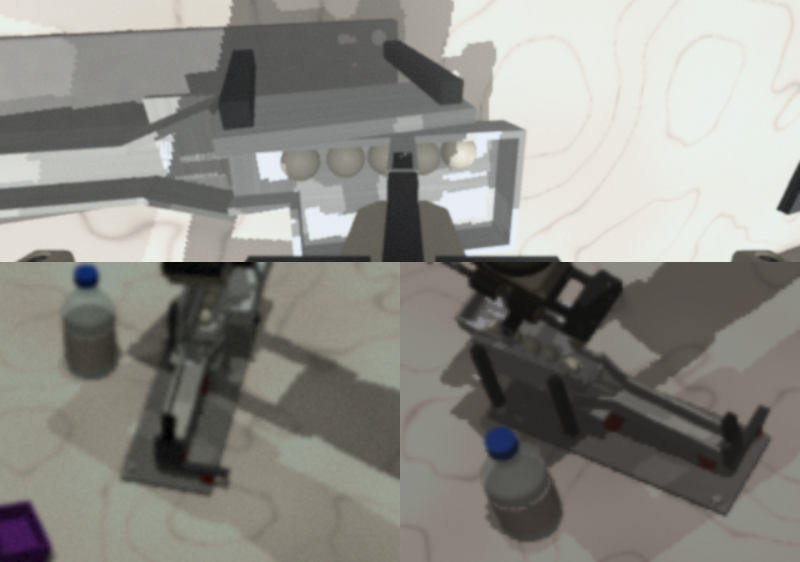

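The balls are rolling in single file along the tray's +x wall, from (300,162) to (460,152). Continue slowly.

Request:
move_arm(deltas=[0, 0, 0, 0, 0, 0, 0, 0, 0, 0, 0, 0, 0, 0, 0, 0, 0, 0, 0, 0, 0, 0, 0, 0, 0, 0, 0, 0, 0, 0, 0, 0, 0, 0, 0, -0.0005, -0.0015, -0.003, -0.034, 0, 0.006, 0, -0.001, -0.003, -0.006, -0.069, 0, 0.012, 0, -0.0015, -0.0045, -0.009, -0.103, 0, 0.018, 0, -0.002, -0.0065, -0.012, -0.138, 0, 0.024, 0, -0.002, -0.0065, -0.012, -0.138, 0, 0.024, 0, -0.002, -0.0065, -0.012, -0.138, 0, 0.024, 0, -0.002, -0.0065, -0.012, -0.138, 0, 0.024, 0])

```text
t: 17.0
tool_pos: [0.5303, -0.3588, 0.1465]
orientation: [2.679, -0.139, -0.25]
force: [-0.7, -0.8, -2.8]
opening: 0.0114
gripper_force: 45.0
```

```bash
python3 v.py v3; python3 - <<'E'
from h import *
for th in (26,35,18,10): delta(*tcp(-.0065,-.037,.070,th,10))
E
```

```text
tip station [-0.0066 -0.0384  0.0713] tray rotvec deg [-26.0064   9.6434  -2.2425] q [-0.4074  0.3142  1.5098 -0.4956  1.3616  1.3828] F [-0.7009 -0.7683 -2.7866] t 17.0
t 17.15 delta [ 0.0004 -0.0018  0.0005] [ 0.0012 -0.0031 -0.0005] deg 0.19269398153911285
t 17.15 delta [-0.0019 -0.0091 -0.0129] [-0.1535 -0.0031  0.0266] deg 8.928254725480405
t 17.15 delta [0.0026 0.0028 0.0132] [ 0.1388 -0.0031 -0.0245] deg 8.075479902026784
t 17.15 delta [0.0049 0.0056 0.0265] [ 0.2763 -0.0031 -0.0485] deg 16.074498965787434
```

View pics/v3.png

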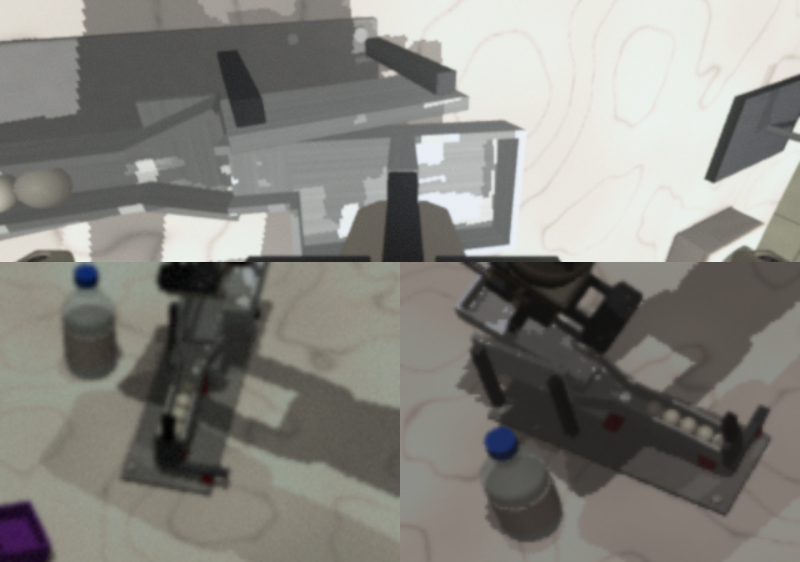

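All five balls are queued in the channel behind the gate (bottom right, (655–720, 408–440)) and the tray is empty. Back out and set the tray down on the free bench to the -x side.

```bash
python3 - <<'E'
from h import *
delta(*tcp(-.0065,-.045,.12,26,10))
delta(*tcp(-.0065,-.06,.16,22,5))
L=down(np.radians(PS)); 
delta([.48,-.36,.24],L); delta([.40,-.33,.20],L)
E
```

```text
t 17.15 delta [-0.0066  0.0273 -0.0403] [ 0.0012 -0.0031 -0.0005] deg 0.19269398153911285
t 17.15 delta [-0.0137  0.0608 -0.0613] [ 0.0705  0.0841 -0.0094] deg 6.311535945593046
t 17.15 delta [-0.0633  0.0451 -0.0723] [ 0.4539  0.1684 -0.0393] deg 27.8310878390632
t 17.15 delta [-0.1396  0.0052 -0.0338] [ 0.4539  0.1684 -0.0393] deg 27.8310878390632
```

Request:
move_arm(deltas=[-0.003, 0.013, -0.02, 0, 0, 0, 0, -0.0065, 0.027, -0.04, 0, 0, 0, 0, -0.01, 0.044, -0.05, 0.035, 0.04, -0.005, 0, -0.014, 0.06, -0.061, 0.07, 0.084, -0.009, 0, -0.03, 0.055, -0.066, 0.2, 0.11, -0.02, 0, -0.048, 0.05, -0.07, 0.33, 0.14, -0.03, 0, -0.063, 0.045, -0.072, 0.454, 0.168, -0.039, 0, -0.09, 0.03, -0.06, 0.454, 0.168, -0.039, 0, -0.12, 0.015, -0.045, 0.454, 0.168, -0.039, 0, -0.14, 0.005, -0.034, 0.454, 0.168, -0.039, 0, -0.14, 0.005, -0.034, 0.454, 0.168, -0.039, 0, -0.14, 0.005, -0.034, 0.454, 0.168, -0.039, 0])

```text
t: 18.65
tool_pos: [0.4009, -0.3305, 0.2025]
orientation: [3.137, -0.099, 0.004]
force: [1.0, 0.1, -2.1]
opening: 0.0115
gripper_force: 45.0
```

```bash
python3 - <<'E'
from h import *
tipnow()
delta([.40,-.33,.079],down(np.radians(PS)))
E
```

```text
tip station [-0.1309  0.008   0.165 ] tray rotvec deg [-0.1444 -0.1326  0.0174] q [-0.7879 -0.0774  1.7494 -0.0004  1.4662  0.8463] F [ 0.9604  0.1265 -2.1328] t 18.65
t 18.65 delta [-0.0012 -0.0008  0.1235] [ 0.0025 -0.0023  0.0003] deg 0.19682079057590027
```

Request:
move_arm(deltas=[-0.001, 0, 0.04, 0.0025, -0.002, 0, 0, -0.001, 0, 0.08, 0.0025, -0.002, 0, 0, -0.001, 0, 0.11, 0.0025, -0.002, 0, 0, -0.001, 0, 0.119, 0.0025, -0.002, 0, 0, -0.001, 0, 0.123, 0.0025, -0.002, 0, 0, -0.001, 0, 0.124, 0.0025, -0.002, 0, 0, -0.001, 0, 0.124, 0.0025, -0.002, 0, 0])

```text
t: 19.52
tool_pos: [0.4, -0.3304, 0.0784]
orientation: [-3.14, 0.099, -0.0]
force: [-2.4, 2.6, 5.4]
opening: 0.0117
gripper_force: 45.0
```

Request:
move_arm(deltas=[0, 0, 0, 0, 0, 0, 0.4, 0, 0, 0, 0, 0, 0, 0.4, 0, 0, 0, 0, 0, 0, 0.4, 0, 0, -0.03, 0, 0, 0, 0.4, 0, 0, -0.08, 0, 0, 0, 0.4, 0, 0, -0.13, 0, 0, 0, 0.4, 0, 0, -0.17, 0, 0, 0, 0.4, -0.05, -0.1, -0.17, 0, 0, 0, 0.4, -0.05, -0.15, -0.17, 0, 0, 0, 0.4, -0.05, -0.15, -0.17, 0, 0, 0, 0.4])

```text
t: 20.78
tool_pos: [0.3582, -0.1749, 0.2466]
orientation: [-3.137, 0.099, 0.003]
force: [0.5, 0.1, 0.3]
opening: 0.0373
gripper_force: 0.0
```

```bash
python3 - <<'E'
from h import *
print(robot.read_state()["t"],robot.read_state()["force"])
a=cam("wrist"); c=cam("scene"); P=cloud(*a[1:])
for r in robot.recognise("wrist","ball1")[:6]: print(r,px(r["uv"],P))
t=cv2.resize(c[0][110:230,150:400],(640,307)); save("end",np.vstack([cv2.resize(a[0][:290],(640,290)),t]))
E
```

```text
20.775 [0.4868 0.0845 0.2719]
```

View pics/end.png

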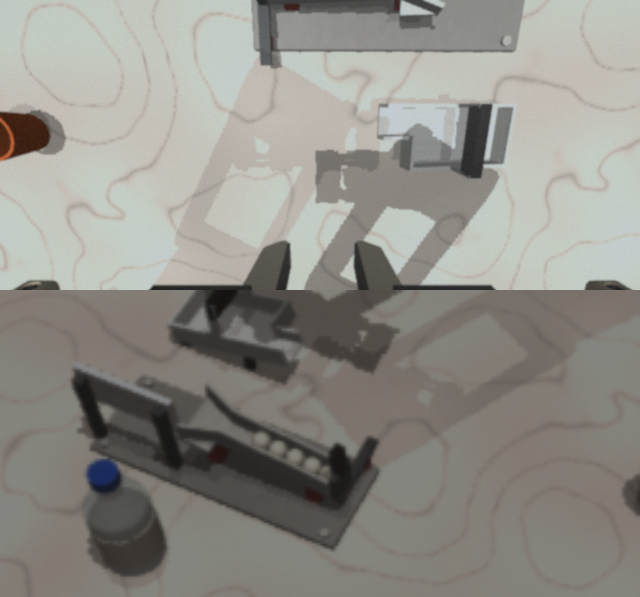

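The final picture shows five balls in a row behind the gate, (262,440) to (325,470). The tray stands upright and empty on the bench, and the robot is clear of everything.

```bash
python3 -c "
from plant import robot
print(robot.close_job())"
```

```text
the job is handed in; nothing more can be done
None
```

I handed the job in at about 21 s of the 67 s. The gate is home, all five balls sit in single file behind it, and the empty tray stands upright on the bench; the call returned no verdict.

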